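# Secure the test plate and hold a square in its corner

### The arm

A 6-joint arm with a two-finger parallel gripper is mounted at the origin on a cart in front of the work surface, level with it; the furniture and walls round the work are solid. World frame = base frame: x ahead of the robot, y to its left, z up, the work surface at z = 0. Lengths are in m, angles in rad, forces in N, time in s.
With the tool pointing down it reaches from about 0.225 to 0.875 m from the base axis. Payload 3.4 kg.
Tool frame: the origin (TCP) lies between the finger pads, 19 mm behind the fingertips; this is the grasp point; z points along the fingers, y is the line along which they close (so a half turn about z gives the same grasp; the last joint's range is limited). The gripper opens to 85 mm and grips with 20 to 120 N. Pads are 22 mm wide; open, the fingers measure 114 mm over their backs; the gripper's body (76 mm by 85 mm) begins 54 mm behind the grasp point. The pads swing forward as they close: fully open they stand 13 mm farther back than shut.
Start: joints at [-1.451, 0.276, 1.505, -0, 1.361, -0.121], TCP at [0.137, -0.558, 0.25] pointing down, gripper open.
Joint ranges: [-2.89, 2.89], [-0.75, 2.08], [0.22, 2.7], [-1.18, 4.32], [0.11, 2.71], [-2.7, 2.7]. Speed limits (rad/s): [2.57, 2.57, 3.14, 3.14, 3.14, 3.14].

### API

Orientations are given as a rotation vector (axis times angle).
In Python, from rig import r gives the robot as it stands. The module is installed in compiled form; this text tells all that it offers.
- The arm moves only by the tool step_arm, never from a script. Its argument "commands" is a list of rows, each an object of numbers: "tx", "ty", "tz": the shift along the tool's x, y, z in mm; "roll": the turn about the tool's z in rad; "hand": the opening, from -1 (shut) to 1 (fully open). A call has 1 to 12 rows; each row is the pose to reach, as a shift and turn from the pose commanded when the call began, along the tool's axes at that moment; what a row does not reach only later rows make up. A row lasts 1/12 s, in which the tool goes at most 41.7 mm and 7.16 degrees, less where a joint would pass 70% of its speed; a pose out of reach is approached as far as the arm can. A call with a gripper value outside its range is refused whole. The fingers move at their own pace and stop on an object; the grip force is fixed at half the most. Time passes only in rows, so rows that repeat a pose let the fingers close. It gives the time, the measured TCP pose, the force, the opening and the grip force at its end, in the units of the state.
- r.sense(): the state, without advancing time (a new reading comes with each control period).
- r.get_image(name): name is "scene" or "top" or "wrist"; returns a dict with "image" (384x512x3 uint8, red, green, blue), "camera_matrix" (3x3 intrinsics, pixels), "R" (3x3) and "t" (3): a world point X has camera coordinates R X + t. Camera axes: x right, y down, z forward; pixel columns grow to the right and rows downward; lengths in m; the calibration is good to about 2 mm. A picture is of the moment at which its call begins. There is no depth.
- r.hand_in(): hands the job in; it is judged then, once.
The state is a dict: "clock": time; "joints": joint angles; "joint_velocities": joint speeds; "joint_efforts": joint torques, N m; "ee_pos": TCP position; "eef_rot": TCP orientation; "contact_force": force on the tool from outside, world axes, zero at the start; "wrist_torque": the same for the moment, N m; "width": opening from 0.0 (shut) to 1.0 (fully open); "finger_force": force on a finger pad.
Only numpy, scipy, OpenCV 4.12 (cv2) and the standard library are available. Lean on these libraries where they do the work, as an engineer would, in place of code of your own. Each camera call takes 0.05 s, during which the arm holds its last target. There are 200 camera calls.

### The job

First turn the turnbutton on the grey cradle fully across the edge of the metal plate so that the plate is locked in. Then pick up the steel engineer's square, stand it on the plate in front of the upright post, centred on the post, and press it into the corner until its foot lies flat on the plate and the back of its blade lies flush against the post. Finish while still gripping the square and pressing it both down and against the post; do not let go, and leave the other things on the bench alone.

Things in the scene. Friction and masses are not known exactly. Their poses are not given: they have to be found in the camera images.
- cradle: Fixed grey board 236 (x) x 160 (y) x 8 mm with a dark steel rim, 19 mm high in all, round a pocket 203 x 113 mm in which the plate lies. Origin at the centre of its underside, z up. It stands on the worktop, turned up to 0.3 rad about z; its x axis runs mostly to the robot's right.
- plate: Loose bare metal plate, 200 (x) x 110 (y) x 12 mm, in the cradle's pocket with 1.5 mm play all round; its top lies 20 mm above the worktop. Origin at the centre of its underside, axes as the cradle's. With its post it weighs 1.2 kg. Small dark dots on it are only drawn; the surface is flat.
- deck: The upper half (6 mm) of the plate, fixed to it: the surface on which the square's foot must press. Origin at the centre of its underside, 6 mm above the plate's origin; axes as the plate's.
- post: Upright metal post fixed to the plate near its +x end, 44 mm wide (y), 26 mm deep, 86 mm high above the plate's top, with a low foot lug (5 mm, bolt head to 9 mm) at each side, outside |y| = 22 mm. Origin at the bottom centre of its flat front face, which looks to the plate's -x; axes as the plate's.
- corner (a point): Point in the corner where the post's front face meets the plate's top, on the middle line; at (70, 0, 12) mm in the plate's frame, axes as the plate's. The square's heel belongs here.
- square: Loose steel engineer's square, 0.3 kg, standing on its foot, blade upright. Foot 140 (x) x 30 x 6 mm; on it a rib 12 mm thick (y), x -68 to 58, top at z 34, by which it is gripped; blade x 60 to 70, 26 mm wide, top at z 75. Origin: centre of the foot's underside; x along the foot to the blade, z up. The blade's back (x = +70) goes against the post, so the square's x runs along the plate's x.
- square_grip (a point): Point in the rib at (-5, 0, 26) mm in the square's frame, axes as the square's: a good place for the TCP to grip across y (12 mm). Centre of mass near x = +11 mm.
- heel (a point): The square's outer corner, at (70, 0, 0) mm in the square's frame: the bottom middle of the back of the blade; axes as the square's.
- turnbutton_grip (a point): On the turnbutton's pivot axis, 44 mm above the worktop, at (-60, -68) mm in the cradle's frame; turns with the button, x along the arm to its tip. In the black thumb piece: 34 (x) x 10 mm, 30 to 53 mm above the worktop, centred on the pivot. Under it the arm: 12 mm wide, 22 to 30 mm above the worktop, 33 mm to its tip, 17 mm behind.
- turnbutton (a joint): Angle of the turnbutton about its vertical pivot, rad. 0 = shut, at its stop, arm along the cradle's +y, over the plate's edge; grows as it opens, counterclockwise from above (at 1.57 the arm points along the cradle's -x, clear of the plate). Starts at 1.2 to 1.6. Friction 0.06 N m; it stays where left.
- water_bath: Fixed water bath on the robot's right, an open box 330 x 360 mm, rim 190 mm above the worktop, with two bottles in it whose caps reach 345 mm: keep the gripper clear of it on the way. Origin at the centre of its underside, on the worktop.
- beaker_50: Bystander, to be left alone: a small empty glass beaker, 43 mm wide, 57 mm high. Origin at the centre of its underside.
- timer: Bystander, to be left alone: a white countdown timer, 62 x 66 x 18 mm, lying flat. Origin at the centre of its underside.
- vial_1: Bystander, to be left alone: a small capped glass vial, 17 mm wide, 40 mm high, standing. Origin at the centre of its underside.
- spanner: Bystander, to be left alone: a small open spanner, 122 x 23 x 5 mm, lying flat. Origin at the centre of its underside.
- petri_60: Bystander, to be left alone: a closed petri dish, 60 mm across, 14 mm high. Origin at the centre of its underside.

How it is judged:
By the outcome, as a careful person would: the job done as asked, in the order asked, and still so for the second after the job is handed in, while the arm keeps its last pose, push and grip.
It also fails if it takes over 61 s, if anything falls off the work surface, if the arm or the gripper's body presses on something with over 40 N, if the wrist force passes 120 N, or if a joint passes its speed limit or range.

## Working session

There is one attempt and no reset: what is moved stays moved. The work goes in short steps, Python scripts to look and compute and a tool call to move; the robot and the scene stay as the last step left them, time stands still between calls to the robot, and variables do not carry over. Pictures are saved under pics/ and viewed, at most 10 in all, crops included, and the job is handed in when it is done.

Besides the shell and the picture viewer there is one more tool, called after ">>>" by a JSON object that holds its "name" and its "arguments", one argument or row to a line. step_arm: Moves the arm, as the interface text tells. Its arguments: {"type":"object","properties":{"commands":{"type":"array","items":{"type":"object","properties":{"tx":{"type":"number"},"ty":{"type":"number"},"tz":{"type":"number"},"roll":{"type":"number"},"hand":{"type":"number"}}}}},"required":["commands"]}

```bash
mkdir -p pics
cat > h.py <<'E'
import numpy as np, cv2, json
from rig import r
from scipy.spatial.transform import Rotation as Ro
def snap(name,fn):
    d=r.get_image(name); cv2.imwrite(f'pics/{fn}.png',d['image'][:,:,::-1])
    np.savez(f'pics/{fn}.npz',K=d['camera_matrix'],R=d['R'],t=d['t']); return d
def cam(fn):
    d=np.load(f'pics/{fn}.npz'); return d['K'],d['R'],d['t']
def onz(fn,uv,z):
    K,R,t=cam(fn); c=-R.T@t; d=R.T@np.linalg.solve(K,np.array([uv[0],uv[1],1.])); return c+d*(z-c[2])/d[2]
def proj(fn,X):
    K,R,t=cam(fn); p=K@(R@np.asarray(X,float)+t); return p[:2]/p[2]
def tri(obs):
    A=[];b=[]
    for fn,uv in obs:
        K,R,t=cam(fn); c=-R.T@t; d=R.T@np.linalg.solve(K,np.array([uv[0],uv[1],1.])); d/=np.linalg.norm(d)
        P=np.eye(3)-np.outer(d,d);A.append(P);b.append(P@c)
    return np.linalg.lstsq(np.vstack(A),np.hstack(b),rcond=None)[0]
def crop(fn,x0,y0,w,h,k,out):
    i=cv2.imread(f'pics/{fn}.png')[y0:y0+h,x0:x0+w]; cv2.imwrite(f'pics/{out}.png',cv2.resize(i,None,fx=k,fy=k,interpolation=cv2.INTER_CUBIC))
E
python3 - <<'E'
from h import *
a=snap('top','top0')['image'];b=snap('scene','sc0')['image']
cv2.imwrite('pics/both.png',np.vstack([cv2.resize(a,(400,300)),cv2.resize(b,(400,300))])[:,:,::-1])
cv2.imwrite('pics/top0b.png',cv2.resize(a,(800,600),interpolation=cv2.INTER_CUBIC)[:,:,::-1])
cv2.imwrite('pics/sc0b.png',cv2.resize(b,(800,600),interpolation=cv2.INTER_CUBIC)[:,:,::-1])
s=r.sense();print(s); 
for f in('top0','sc0'):
    K,R,t=cam(f);print(K,-R.T@t,R)
E
```

```text
{'clock': 0.1, 'joints': array([-1.45101658e+00,  2.76528027e-01,  1.50600306e+00,  4.18119537e-05,
        1.36072444e+00, -1.21005441e-01]), 'joint_velocities': array([-0.00113072, -0.00277245, -0.00356679, -0.00070098, -0.00097301,
        0.00023016]), 'joint_efforts': array([ 7.05063812e-04, -4.17700124e+01, -2.46406263e+01, -2.03965074e-04,
        5.84721740e-03,  4.69510852e-06]), 'ee_pos': array([ 0.1370695 , -0.55796532,  0.24922971]), 'eef_rot': array([-3.11720327e+00, -3.77098106e-01, -6.57887318e-05]), 'contact_force': array([-0.3405497 ,  0.09735509, -0.36077609]), 'wrist_torque': array([ 0.04261921, -0.0408034 , -0.02754385]), 'finger_force': 0.0, 'width': 1.0021894002281924}
[[403.63118938   0.         263.03288641]
 [  0.         403.63118938 192.48838626]
 [  0.           0.           1.        ]] [0.2898313  0.10993509 1.29832841] [[-0.07670475 -0.99704867  0.00321399]
 [-0.97180588  0.07404118 -0.22385538]
 [ 0.22295674 -0.02029414 -0.97461707]]
[[353.63586293   0.         256.31658367]
 [  0.         353.63586293 191.35359668]
 [  0.           0.           1.        ]] [0.03999553 1.03958588 0.89761814] [[-0.87830958 -0.47790951 -0.01322035]
 [-0.28735295  0.54979818 -0.78431514]
 [ 0.38210019 -0.6850726  -0.62022172]]
```

View pics/top0b.png

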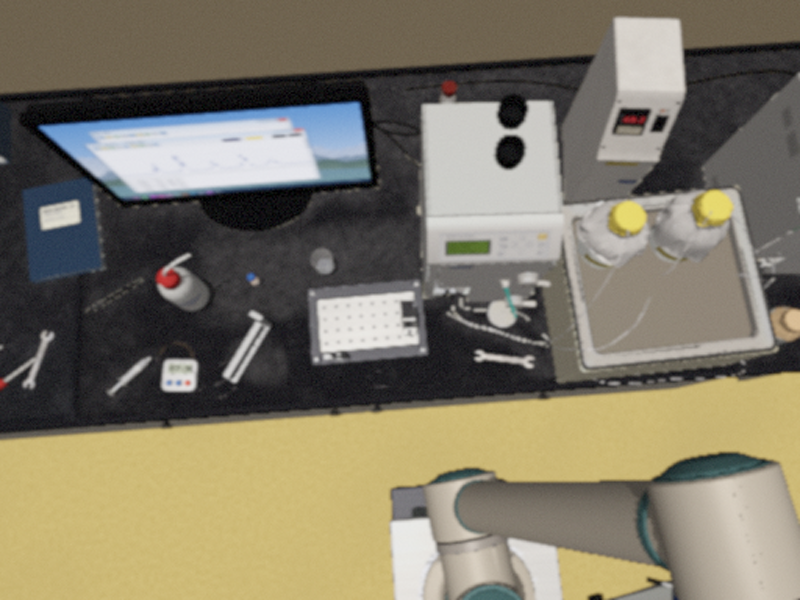

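View pics/sc0b.png

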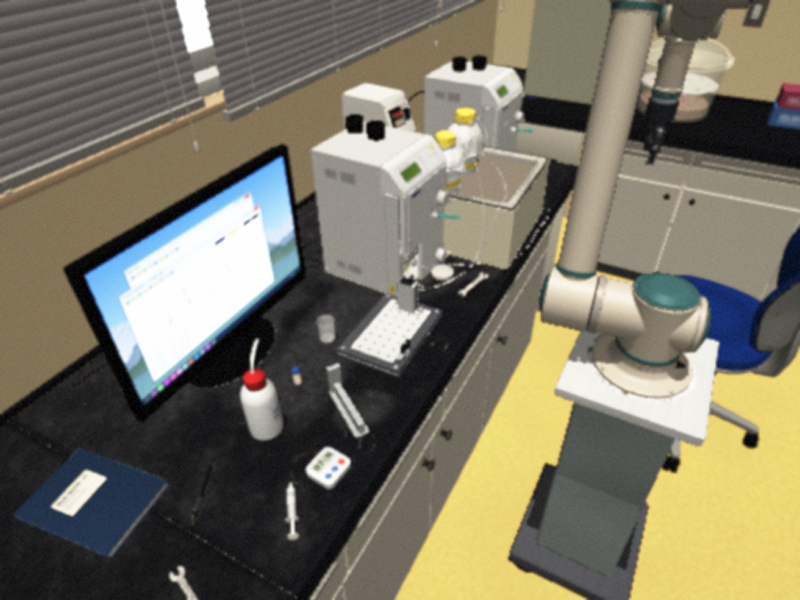

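The top view shows the cradle around (367,322)/800 and the square from (235,377) to (262,316). The thumb piece is near (335,356). I'll enlarge both.

Run:
```python
from h import *
crop('top0',134,174,154,80,5,'c1')
crop('sc0',200,165,90,118,5,'c2')
```

```text
(no output)
```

View pics/c1.png

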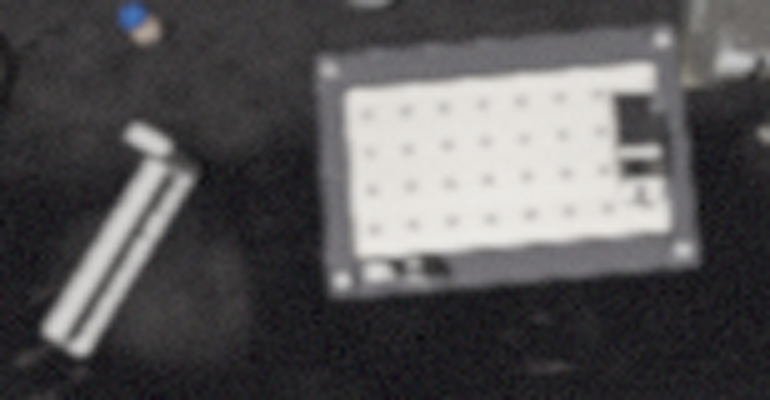

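View pics/c2.png

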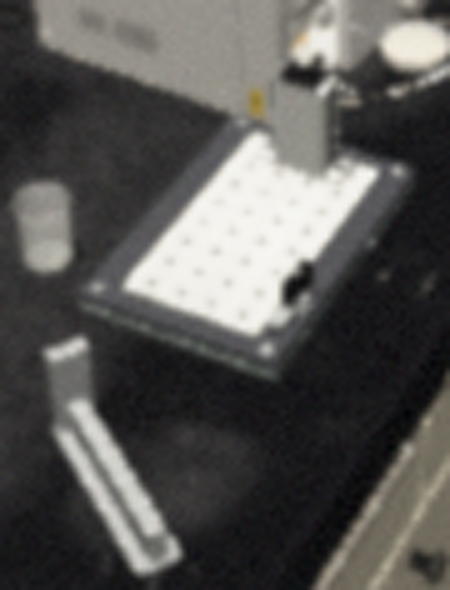

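Run:
```python
from h import *
from scipy.optimize import least_squares
T=lambda u,v:(134+(u+.5)/5-.5,174+(v+.5)/5-.5)
S=lambda u,v:(200+(u+.5)/5-.5,165+(v+.5)/5-.5)
def fit(obs,x0):
    def res(p,full=False):
        o=[]
        for fn,uv,X in obs:
            c,s=np.cos(p[2]),np.sin(p[2]);X=np.array(X)/1e3
            W=[p[0]+c*X[0]-s*X[1],p[1]+s*X[0]+c*X[1],p[3]+X[2]]
            o.append(proj(fn,W)-np.array(uv))
        return np.array(o) if full else np.ravel(o)
    q=least_squares(res,x0,loss='soft_l1');print(np.round(q.x,4));print(np.round(res(q.x,True),1).tolist());return q.x
t,s='top0','sc0'
# cradle: x axis ~ world -y ; y axis ~ world +x ; yaw ~ -pi/2
cr=[(t,T(317,60),(-118,80,19)),(t,T(672,27),(118,80,19)),(t,T(700,265),(118,-80,19)),(t,T(330,297),(-118,-80,19)),
(t,T(345,90),(-100,55,20)),(t,T(655,64),(100,55,20)),(t,T(671,228),(100,-55,20)),(t,T(356,257),(-100,-55,20)),
(s,S(80,300),(-118,80,19)),(s,S(413,170),(118,-80,19)),(s,S(277,368),(-118,-80,19)),(s,S(125,287),(-100,55,20)),(s,S(380,172),(100,-55,20)),(s,S(242,333),(-100,-55,20))]
print('cradle');c=fit(cr,[.5,.1,-1.5,0])
sq=[(t,T(148,140),(65,0,75)),(t,T(42,333),(-70,15,3)),(t,T(82,356),(-70,-15,3)),
(s,S(67,350),(65,0,75)),(s,S(140,573),(-70,15,3)),(s,S(183,553),(-70,-15,3))]
print('square');q=fit(sq,[.45,.3,-.5,0])
# turnbutton grip
for X in [(-60,-68,44),(-60,-68,53)]:
    cc,ss=np.cos(c[2]),np.sin(c[2]);W=[c[0]+(cc*X[0]-ss*X[1])/1e3,c[1]+(ss*X[0]+cc*X[1])/1e3,X[2]/1e3]
    print('tb',np.round(W,4),(proj(t,W)-[134,174])*5,(proj(s,W)-[200,165])*5)
print('tri tb', tri([(t,T(433,263)),(s,S(298,278))]))
for zl in (16.5,): print('plate-frame check blade tri',tri([(t,T(148,140)),(s,S(67,350))]))
```

```text
cradle
[ 0.5471  0.1777 -1.5534 -0.0037]
[[-0.1, -0.7], [0.7, -0.5], [-0.1, -0.0], [0.2, 0.5], [0.2, 0.2], [-0.7, -0.2], [-0.6, 0.2], [0.1, 0.2], [-0.0, -1.3], [0.6, 0.2], [-0.3, -0.5], [-0.5, 0.2], [-0.5, 0.4], [2.8, 0.7]]
square
[ 0.5096  0.43   -0.5761  0.0013]
[[-0.2, 0.0], [0.1, 0.0], [0.1, -0.1], [-0.0, -0.6], [-0.0, 0.2], [0.1, 0.4]]
tb [0.4781 0.2365 0.044 ] [413.81142887 263.94095303] [296.22910499 276.52441539]
tb [0.4781 0.2365 0.053 ] [412.23859314 261.89672154] [296.1254901  267.12119844]
tri tb [0.48185214 0.2270321  0.03461892]
plate-frame check blade tri [0.56441732 0.39461965 0.07362039]
```

```bash
cat >> h.py <<'E'
def yaw(): 
    x=Ro.from_rotvec(r.sense()['eef_rot']).as_matrix()[:,0]; return np.arctan2(x[1],x[0])
def mv(target,yw=None,frm=None,fy=None):
    """tool shift (mm) and roll from the present pose (tool down)"""
    s=r.sense(); R=Ro.from_rotvec(s['eef_rot']).as_matrix(); p=s['ee_pos'] if frm is None else np.array(frm); y=yaw() if fy is None else fy
    if fy is not None: R=(Ro.from_euler('z',fy)*Ro.from_euler('x',np.pi)).as_matrix()
    d=R.T@(np.array(target)-p)*1e3
    return np.round(d,1), None if yw is None else round((y-yw+np.pi)%(2*np.pi)-np.pi,3)
E
python3 - <<'E'
from h import *
print('bath corners',onz('top0',(585*.64,370*.64),.19),onz('top0',(567*.64,205*.64),.19))
print('instr',onz('top0',(424*.64,262*.64),.0),onz('top0',(424*.64,262*.64),.1))
print(mv([.30,-.20,.28],.9)); print(mv([.44,.24,.24],1.5,[.30,-.20,.28],.9))
E
```

```text
bath corners [ 0.39541853 -0.20898864  0.19      ] [ 0.70440121 -0.21811687  0.19      ]
instr [0.66969066 0.04856592 0.        ] [0.64043309 0.05329271 0.1       ]
(array([ 243.6, -308.8,  -30.2]), np.float64(-0.659))
(array([ 431.7, -163.8,   40. ]), -0.6)
```

>>> {"name": "step_arm", "arguments": {
  "commands": [
    {"tx":244,"ty":-309,"tz":-30,"roll":-0.66},
    {"tx":244,"ty":-309,"tz":-30,"roll":-0.66},
    {"tx":244,"ty":-309,"tz":-30,"roll":-0.66},
    {"tx":244,"ty":-309,"tz":-30,"roll":-0.66},
    {"tx":244,"ty":-309,"tz":-30,"roll":-0.66},
    {"tx":244,"ty":-309,"tz":-30,"roll":-0.66},
    {"tx":244,"ty":-309,"tz":-30,"roll":-0.66},
    {"tx":244,"ty":-309,"tz":-30,"roll":-0.66},
    {"tx":244,"ty":-309,"tz":-30,"roll":-0.66},
    {"tx":244,"ty":-309,"tz":-30,"roll":-0.66},
    {"tx":244,"ty":-309,"tz":-30,"roll":-0.66},
    {"tx":244,"ty":-309,"tz":-30,"roll":-0.66}
  ]
}}

```text
schema error: expected keys tx, ty, tz, roll, hand
```

>>> {"name": "step_arm", "arguments": {
  "commands": [
    {"tx":432,"ty":-164,"tz":40,"roll":-0.6},
    {"tx":432,"ty":-164,"tz":40,"roll":-0.6},
    {"tx":432,"ty":-164,"tz":40,"roll":-0.6},
    {"tx":432,"ty":-164,"tz":40,"roll":-0.6},
    {"tx":432,"ty":-164,"tz":40,"roll":-0.6},
    {"tx":432,"ty":-164,"tz":40,"roll":-0.6},
    {"tx":432,"ty":-164,"tz":40,"roll":-0.6},
    {"tx":432,"ty":-164,"tz":40,"roll":-0.6},
    {"tx":432,"ty":-164,"tz":40,"roll":-0.6},
    {"tx":432,"ty":-164,"tz":40,"roll":-0.6},
    {"tx":432,"ty":-164,"tz":40,"roll":-0.6},
    {"tx":432,"ty":-164,"tz":40,"roll":-0.6}
  ]
}}

```text
schema error: expected keys tx, ty, tz, roll, hand
```

Run:
```python
from h import *
i=snap('wrist','w1')['image']; crop('w1',0,0,512,384,1.5,'w1b')
s=r.sense();print(s['ee_pos'],yaw(),s['joints'],s['clock']);K,R,t=cam('w1');print(K,-R.T@t,R)
for X in ([.4781,.2365,.053],[.547,.178,.02],[.5096,.43,.034]): print(proj('w1',X)*1.5)
```

```text
[ 0.13707958 -0.55803735  0.24935143] 0.24080949695261433 [-1.45099648e+00  2.76428097e-01  1.50584062e+00  1.20606104e-05
  1.36070934e+00 -1.21012295e-01] 0.15
[[344.65306053   0.         258.5537472 ]
 [  0.         344.65306053 192.23875281]
 [  0.           0.           1.        ]] [ 0.20422017 -0.54107238  0.3733962 ] [[ 0.23911971 -0.97098876 -0.00161006]
 [-0.93479672 -0.23065477  0.27009901]
 [-0.26263447 -0.06308091 -0.96283121]]
[-1511.84642278 -1150.6135616 ]
[-1165.75955307 -1179.59362106]
[-2037.2836857  -1388.54794894]
```

View pics/w1b.png

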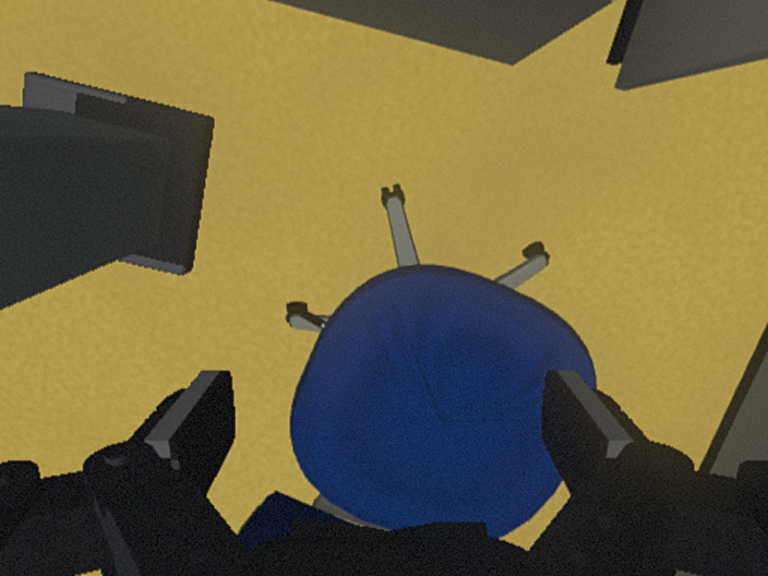

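Both moves were refused because every row needs a hand value. The arm is still at its start pose, and the wrist picture shows only the floor and chair, with the fingers at rows 370–570. I'll resend the moves with `hand`.

>>> {"name": "step_arm", "arguments": {
  "commands": [
    {"tx":244,"ty":-309,"tz":-30,"roll":-0.66,"hand":1},
    {"tx":244,"ty":-309,"tz":-30,"roll":-0.66,"hand":1},
    {"tx":244,"ty":-309,"tz":-30,"roll":-0.66,"hand":1},
    {"tx":244,"ty":-309,"tz":-30,"roll":-0.66,"hand":1},
    {"tx":244,"ty":-309,"tz":-30,"roll":-0.66,"hand":1},
    {"tx":244,"ty":-309,"tz":-30,"roll":-0.66,"hand":1},
    {"tx":244,"ty":-309,"tz":-30,"roll":-0.66,"hand":1},
    {"tx":244,"ty":-309,"tz":-30,"roll":-0.66,"hand":1},
    {"tx":244,"ty":-309,"tz":-30,"roll":-0.66,"hand":1},
    {"tx":244,"ty":-309,"tz":-30,"roll":-0.66,"hand":1},
    {"tx":244,"ty":-309,"tz":-30,"roll":-0.66,"hand":1},
    {"tx":244,"ty":-309,"tz":-30,"roll":-0.66,"hand":1}
  ]
}}

```text
clock: 1.15
ee_pos: [0.3005, -0.1994, 0.2801]
eef_rot: [2.825, 1.372, -0.0]
contact_force: [-0.4, -0.1, -0.4]
width: 1.0
finger_force: 0.0
```

>>> {"name": "step_arm", "arguments": {
  "commands": [
    {"tx":432,"ty":-164,"tz":40,"roll":-0.6,"hand":1},
    {"tx":432,"ty":-164,"tz":40,"roll":-0.6,"hand":1},
    {"tx":432,"ty":-164,"tz":40,"roll":-0.6,"hand":1},
    {"tx":432,"ty":-164,"tz":40,"roll":-0.6,"hand":1},
    {"tx":432,"ty":-164,"tz":40,"roll":-0.6,"hand":1},
    {"tx":432,"ty":-164,"tz":40,"roll":-0.6,"hand":1},
    {"tx":432,"ty":-164,"tz":40,"roll":-0.6,"hand":1},
    {"tx":432,"ty":-164,"tz":40,"roll":-0.6,"hand":1},
    {"tx":432,"ty":-164,"tz":40,"roll":-0.6,"hand":1},
    {"tx":432,"ty":-164,"tz":40,"roll":-0.6,"hand":1},
    {"tx":432,"ty":-164,"tz":40,"roll":-0.6,"hand":1},
    {"tx":432,"ty":-164,"tz":40,"roll":-0.6,"hand":1}
  ]
}}

```text
clock: 2.15
ee_pos: [0.4432, 0.2448, 0.2385]
eef_rot: [-2.294, -2.144, -0.004]
contact_force: [0.7, -0.4, -0.2]
width: 0.999
finger_force: 0.0
```

Run:
```python
from h import *
snap('wrist','w1'); crop('w1',0,0,512,384,1.5,'w1c')
s=r.sense();print(s['ee_pos'],yaw(),s['joints'],s['clock'])
for X in ([.4781,.2365,.053],[.547,.178,.02],[.5096,.43,.034]): print(proj('w1',X)*1.5)
```

```text
[0.44231045 0.24281167 0.23851512] 1.5032452922746546 [3.63568782e-01 1.77070627e-01 1.66836583e+00 7.48212690e-04
 1.29648157e+00 4.30916864e-01] 2.2
[444.05916207 270.95269903]
[539.87004433 334.03659149]
[484.25363275 -81.74879262]
```

View pics/w1c.png

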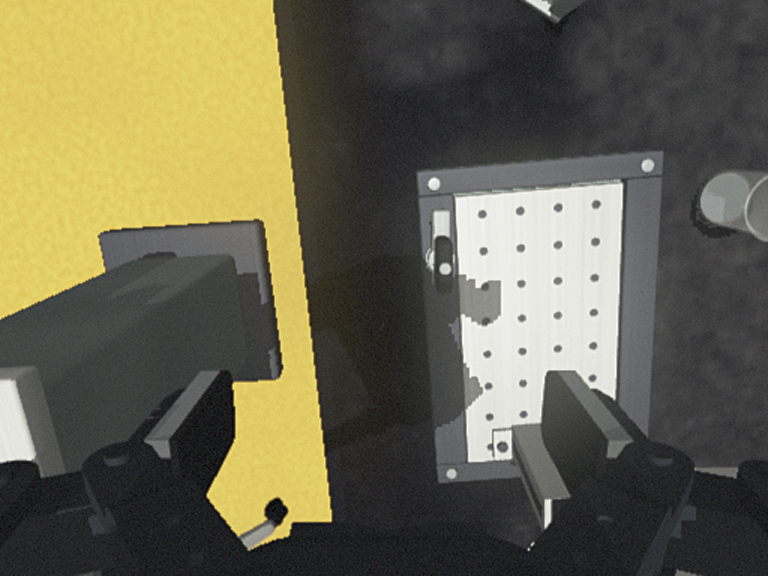

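Sharp wrist view: cradle corners are at (417,172), (663,151) and (439,483). Plate corners are at (455,195), (623,180) and (467,463). The thumb runs (444,236)–(444,291), with its pivot screw at (445,269) and the arm tip at (440,211). The square is just off the top edge.

```bash
cat >> h.py <<'E'
from scipy.optimize import least_squares
def fit(obs,x0,z=None):
    def res(p,full=False):
        o=[]
        for fn,uv,X in obs:
            c,s=np.cos(p[2]),np.sin(p[2]);X=np.array(X)/1e3
            o.append(proj(fn,[p[0]+c*X[0]-s*X[1],p[1]+s*X[0]+c*X[1],(p[3] if z is None else z)+X[2]])-np.array(uv))
        return np.array(o) if full else np.ravel(o)
    q=least_squares(res,x0,loss='soft_l1',x_scale=[.1,.1,.3]+[.1]*(z is None));print(np.round(q.x,4),np.round(res(q.x,True),1).tolist());return q.x
def w2(p,X): c,s=np.cos(p[2]),np.sin(p[2]); return np.array([p[0]+(c*X[0]-s*X[1])/1e3,p[1]+(s*X[0]+c*X[1])/1e3,X[2]/1e3])
E
python3 - <<'E'
from h import *
W=lambda u,v:((u+.5)/1.5-.5,(v+.5)/1.5-.5)
w='w1'
o=[(w,W(417,172),(-118,-80,19)),(w,W(663,151),(-118,80,19)),(w,W(439,483),(118,-80,19))]
c=fit(o,[.547,.178,-1.553],0); c=fit(o,[.547,.178,-1.553,0])
print('plate');o=[(w,W(455,195),(-100,-55,20)),(w,W(623,180),(-100,55,20)),(w,W(467,463),(100,-55,20))]
p=fit(o,[.547,.178,-1.553],0);p=fit(o,[.547,.178,-1.553,0])
a=onz(w,W(444.5,236),.053);b=onz(w,W(444.5,291),.053);print('thumb ends',a,b,(a+b)/2)
tip=onz(w,W(440.5,211),.03);pv=onz(w,W(445,269),.053);print('tip',tip,'pivot',pv,'ang',np.arctan2(*(tip-pv)[1::-1]))
T=lambda u,v:(134+(u+.5)/5-.5,174+(v+.5)/5-.5)
S=lambda u,v:(200+(u+.5)/5-.5,165+(v+.5)/5-.5)
for k in ((433,265),(425,263)): print('z by tri',tri([(w,W(445,265)),('top0',T(*k)),('sc0',S(298,275))]))
E
```

```text
[ 0.548   0.179  -1.5512] [[-0.4, 0.1], [1.1, -0.6], [-0.4, 0.8]]
[ 0.5485  0.1786 -1.5511 -0.0025] [[-0.1, 0.4], [0.2, -0.2], [-0.2, -0.2]]
plate
[ 0.5465  0.18   -1.5541] [[-0.4, 0.1], [0.2, 0.6], [0.3, -1.3]]
[ 0.5459  0.1804 -1.5532  0.0023] [[-0.8, 0.0], [0.6, 0.3], [0.2, -0.4]]
thumb ends [0.47904644 0.25838463 0.053     ] [0.47773733 0.22381632 0.053     ] [0.47839189 0.24110048 0.053     ]
tip [0.47937658 0.27064887 0.03      ] pivot [0.4785773  0.23786531 0.053     ] ang 1.5464207446032727
z by tri [0.48035869 0.23083453 0.03802379]
z by tri [0.48001403 0.23367419 0.04192808]
```

Run:
```python
from h import *
print(mv([.4785,.2385,.051],1.54),r.sense()['ee_pos'])
```

```text
(array([ -2. ,  36.5, 187.5]), np.float64(-0.037)) [0.44231045 0.24281167 0.23851512]
```

>>> {"name": "step_arm", "arguments": {
  "commands": [
    {"tx":-2,"ty":36,"tz":50,"roll":-0.04,"hand":0},
    {"tx":-2,"ty":36,"tz":80,"roll":-0.04,"hand":0},
    {"tx":-2,"ty":36,"tz":110,"roll":-0.04,"hand":0},
    {"tx":-2,"ty":36,"tz":140,"roll":-0.04,"hand":0},
    {"tx":-2,"ty":36,"tz":160,"roll":-0.04,"hand":0},
    {"tx":-2,"ty":36,"tz":160,"roll":-0.04,"hand":0},
    {"tx":-2,"ty":36,"tz":160,"roll":-0.04,"hand":0}
  ]
}}

```text
clock: 2.78
ee_pos: [0.4758, 0.2336, 0.0792]
eef_rot: [-2.256, -2.185, 0.005]
contact_force: [0.2, -0.6, 0.5]
width: 0.498
finger_force: 0.0
```

Run:
```python
from h import *
s=r.sense();print(mv([.4785,.2385,.051],1.54),s['ee_pos'],yaw(),s['width'],s['contact_force'])
```

```text
(array([ 5. ,  2.6, 28.2]), np.float64(-0.001)) [0.47578798 0.23362775 0.0791959 ] 1.538701604383073 0.49762949201060563 [ 0.19440264 -0.5564113   0.45201064]
```

>>> {"name": "step_arm", "arguments": {
  "commands": [
    {"tx":5,"ty":2.5,"tz":15,"roll":0,"hand":0},
    {"tx":5,"ty":2.5,"tz":28,"roll":0,"hand":0},
    {"tx":5,"ty":2.5,"tz":28,"roll":0,"hand":0},
    {"tx":5,"ty":2.5,"tz":28,"roll":0,"hand":-1},
    {"tx":5,"ty":2.5,"tz":28,"roll":0,"hand":-1},
    {"tx":5,"ty":2.5,"tz":28,"roll":0,"hand":-1},
    {"tx":5,"ty":2.5,"tz":28,"roll":0,"hand":-1},
    {"tx":5,"ty":2.5,"tz":28,"roll":0,"hand":-1},
    {"tx":5,"ty":2.5,"tz":28,"roll":0,"hand":-1}
  ]
}}

```text
clock: 3.53
ee_pos: [0.478, 0.2407, 0.0537]
eef_rot: [-2.255, -2.187, -0.0]
contact_force: [-2.6, -0.1, 6.7]
width: 0.099
finger_force: 59.7
```

>>> {"name": "step_arm", "arguments": {
  "commands": [
    {"tx":-1,"ty":0,"tz":-1,"roll":0.1,"hand":-1},
    {"tx":-2,"ty":0,"tz":-1,"roll":0.2,"hand":-1},
    {"tx":-2.5,"ty":0,"tz":-1,"roll":0.3,"hand":-1},
    {"tx":-2.5,"ty":0,"tz":-1,"roll":0.4,"hand":-1},
    {"tx":-2.5,"ty":0,"tz":-1,"roll":0.5,"hand":-1},
    {"tx":-2.5,"ty":0,"tz":-1,"roll":0.6,"hand":-1},
    {"tx":-2.5,"ty":0,"tz":-1,"roll":0.7,"hand":-1},
    {"tx":-2.5,"ty":0,"tz":-1,"roll":0.7,"hand":-1}
  ]
}}

```text
clock: 4.2
ee_pos: [0.4797, 0.2397, 0.0539]
eef_rot: [-2.868, -1.278, -0.007]
contact_force: [1.1, 5.6, -3.9]
width: 0.1
finger_force: 59.2
```

Run:
```python
from h import *
s=r.sense();print(s['ee_pos'],yaw(),s['width'],s['contact_force'],s['wrist_torque'],s['joints'][5],mv([.4785,.238,.053],.02))
```

```text
[0.47973053 0.23973835 0.0538548 ] 0.8380388029494781 0.10018605895913715 [ 1.08026373  5.63390374 -3.8552665 ] [ 0.80174669 -0.17829453 -0.10549988] 1.063541946125124 (array([-2.1,  0.2,  0.8]), np.float64(0.818))
```

>>> {"name": "step_arm", "arguments": {
  "commands": [
    {"tx":0,"ty":0,"tz":0,"roll":0.1,"hand":-1},
    {"tx":0,"ty":0,"tz":0,"roll":0.2,"hand":-1},
    {"tx":0,"ty":0,"tz":0,"roll":0.3,"hand":-1},
    {"tx":0,"ty":0,"tz":0,"roll":0.4,"hand":-1},
    {"tx":0,"ty":0,"tz":0,"roll":0.5,"hand":-1},
    {"tx":0,"ty":0,"tz":0,"roll":0.6,"hand":-1},
    {"tx":0,"ty":0,"tz":0,"roll":0.7,"hand":-1},
    {"tx":0,"ty":0,"tz":0,"roll":0.78,"hand":-1},
    {"tx":0,"ty":0,"tz":0,"roll":0.84,"hand":-1},
    {"tx":0,"ty":0,"tz":0,"roll":0.87,"hand":-1},
    {"tx":0,"ty":0,"tz":0,"roll":0.87,"hand":-1}
  ]
}}

```text
clock: 5.12
ee_pos: [0.4806, 0.2377, 0.0539]
eef_rot: [3.14, -0.038, 0.008]
contact_force: [3.4, -1.4, -4.2]
width: 0.101
finger_force: 60.7
```

Run:
```python
from h import *
s=r.sense();print(s['ee_pos'],yaw(),s['width'],s['contact_force'],s['wrist_torque'],s['joints'][5])
```

```text
[0.48058096 0.23774702 0.05386977] -0.024242778305295296 0.10080806714436151 [ 3.40534294 -1.42431032 -4.22444711] [-0.30897676 -0.62557387  0.80297168] 1.9284092170856655
```

The wrist reads 0.8 N m about z, well above the 0.06 N m friction, so the button is against its stop. I'll release, rise, and move to one view that covers both the button and the square.

>>> {"name": "step_arm", "arguments": {
  "commands": [
    {"tx":0,"ty":0,"tz":0,"roll":0.83,"hand":-0.4},
    {"tx":0,"ty":0,"tz":0,"roll":0,"hand":0},
    {"tx":0,"ty":0,"tz":0,"roll":0,"hand":0},
    {"tx":0,"ty":0,"tz":-20,"roll":0,"hand":0},
    {"tx":0,"ty":0,"tz":-60,"roll":0,"hand":0},
    {"tx":0,"ty":0,"tz":-100,"roll":0,"hand":0},
    {"tx":-10,"ty":-20,"tz":-140,"roll":0,"hand":1},
    {"tx":-20,"ty":-45,"tz":-180,"roll":0,"hand":1},
    {"tx":-30,"ty":-75,"tz":-210,"roll":0,"hand":1},
    {"tx":-40,"ty":-95,"tz":-230,"roll":0,"hand":1},
    {"tx":-40,"ty":-95,"tz":-230,"roll":0,"hand":1},
    {"tx":-40,"ty":-95,"tz":-230,"roll":0,"hand":1}
  ]
}}

```text
clock: 6.12
ee_pos: [0.441, 0.3357, 0.2853]
eef_rot: [-3.139, 0.042, -0.006]
contact_force: [0.4, -0.1, -0.6]
width: 1.0
finger_force: 0.0
```

Run:
```python
from h import *
snap('wrist','w2'); crop('w2',0,0,512,384,1.5625,'w2b')
print(r.sense()['ee_pos'],yaw())
for X in ([.4788,.238,.053],[.547,.178,.02],[.5096,.43,.034]): print(proj('w2',X)*1.5625)
```

```text
[0.44062726 0.33421227 0.28331649] -0.02823539295636384
[554.13928998 196.31285466]
[634.88176235  87.67592244]
[263.32982912 155.23355507]
```

View pics/w2b.png

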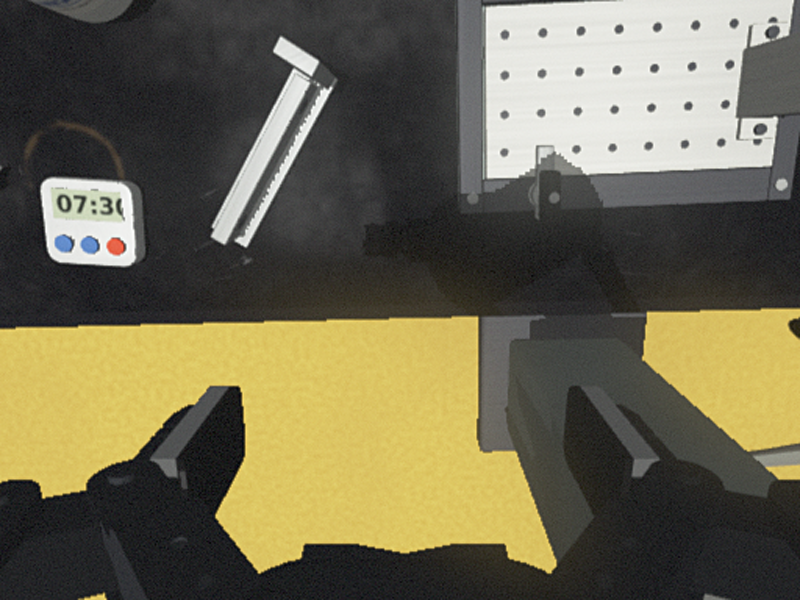

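The button arm now lies straight over the plate edge, tip at (545,148). The square's rib end is near (221,238), its blade top near (298,55), and the post's front-face base runs (738,118)–(743,52). I'll enlarge the square and post.

Run:
```python
from h import *
crop('w2',130,16,92,146,4,'a');crop('w2',462,0,50,146,4,'b');crop('w2',300,80,60,146,4,'b2')
cv2.imwrite('pics/ab.png',np.hstack([cv2.imread('pics/a.png'),cv2.imread('pics/b.png'),cv2.imread('pics/b2.png')]))
```

```text
(no output)
```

View pics/ab.png

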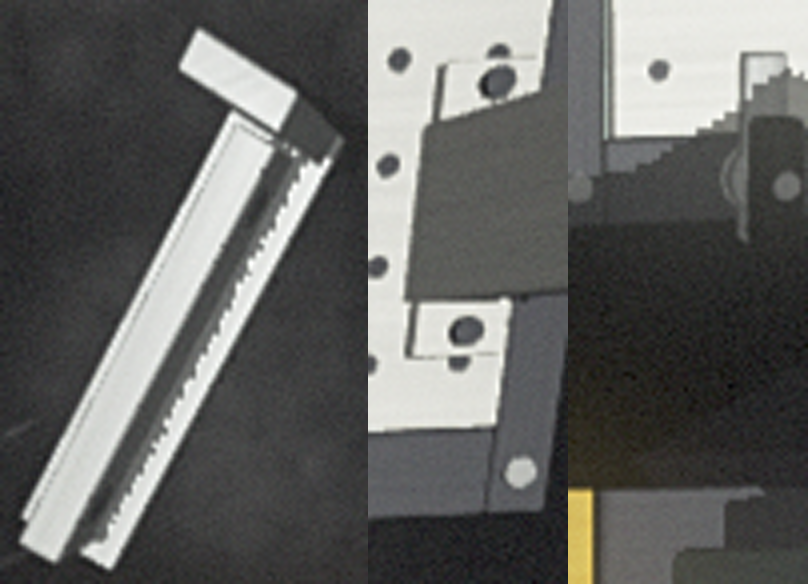

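```bash
cat > g.py <<'E'
from h import *
A=lambda u,v:(130+(u+.5)/4-.5,16+(v+.5)/4-.5)
B=lambda u,v:(462+(u-368+.5)/4-.5,(v+.5)/4-.5)
C=lambda u,v:(300+(u-568+.5)/4-.5,80+(v+.5)/4-.5)
T=lambda u,v:(134+(u+.5)/5-.5,174+(v+.5)/5-.5)
S=lambda u,v:(200+(u+.5)/5-.5,165+(v+.5)/5-.5)
W=lambda u,v:((u+.5)/1.5-.5,(v+.5)/1.5-.5)
w='w2'
print('square')
o=[(w,A(179,67),(60,13,75)),(w,A(198,28),(70,13,75)),(w,A(298,92),(70,-13,75)),(w,A(279,126),(60,-13,75)),(w,A(20,542),(-68,6,34)),(w,A(57,563),(-68,-6,34)),(w,A(113,570),(-70,-15,6)),(w,A(343,140),(70,-15,6)),(w,A(22,520),(-70,15,6))]
q0=fit(o,[.51,.43,-.576],0);fit(o,[.51,.43,-.576,0])
t,s='top0','sc0'
o2=o+[(t,T(148,140),(65,0,75)),(t,T(42,333),(-70,15,3)),(t,T(82,356),(-70,-15,3)),(s,S(67,350),(65,0,75)),(s,S(140,573),(-70,15,3)),(s,S(183,553),(-70,-15,3))]
fit(o2,[.51,.43,-.576,0])
print('grip',w2(q0,(-5,0,26)))
print('plate')
p=[(w,B(405,299),(70,-22,20)),(w,B(424,127),(70,22,20)),(w,B(495,427),(100,-55,20)),(w,C(611,137),(-100,-55,20))]
fit(p,[.547,.179,-1.552],0);fit(p,[.547,.179,-1.552,0])
p+=[('w1',W(455,195),(-100,-55,20)),('w1',W(623,180),(-100,55,20)),('w1',W(467,463),(100,-55,20))]
P=fit(p,[.547,.179,-1.552],0)
print('corner',w2(P,(70,0,20)),'grip goal',w2(P,(-5,0,46)))
E
python3 g.py
```

```text
square
[ 0.5096  0.4309 -0.5728] [[-0.6, 0.1], [-0.1, -0.7], [0.6, -0.2], [-0.0, 1.6], [-0.3, 0.2], [0.3, 0.6], [-0.0, 0.2], [0.6, -0.8], [-0.2, -0.5]]
[ 0.5097  0.4313 -0.5725 -0.0014] [[-0.6, 0.3], [-0.2, -0.4], [0.4, -0.0], [-0.2, 1.7], [-0.2, -0.0], [0.4, 0.3], [0.0, -0.0], [0.4, -0.7], [-0.0, -0.7]]
[ 5.096e-01  4.309e-01 -5.726e-01 -1.000e-04] [[-0.5, 0.1], [-0.1, -0.7], [0.6, -0.2], [-0.0, 1.5], [-0.3, 0.2], [0.3, 0.6], [0.0, 0.2], [0.6, -0.8], [-0.1, -0.5], [-0.4, 0.1], [0.0, 0.1], [-0.0, -0.0], [-0.2, -0.1], [-0.1, 0.6], [0.0, 0.8]]
grip [0.50540085 0.43363365 0.026     ]
plate
[ 0.5467  0.1784 -1.5579] [[-0.9, 1.3], [-0.3, -0.4], [0.5, -0.2], [0.7, -0.3]]
[ 0.5466  0.1793 -1.558   0.0018] [[-0.7, 1.2], [-0.2, -0.6], [0.7, -0.0], [0.2, -0.2]]
[ 0.5465  0.1791 -1.5553] [[-1.4, 1.2], [-1.0, -0.5], [0.0, -0.3], [0.3, 0.0], [-0.2, 1.0], [0.3, 1.6], [0.3, -0.6]]
corner [0.54763108 0.10906098 0.02      ] grip goal [0.54646789 0.18405196 0.046     ]
```

Run:
```python
from h import *
print(mv([.5054,.4336,.15],2.569))
```

```text
(array([  61.9, -101.2,  133.3]), np.float64(-2.597))
```

>>> {"name": "step_arm", "arguments": {
  "commands": [
    {"tx":10,"ty":-10,"tz":10,"roll":-0.12,"hand":1},
    {"tx":20,"ty":-20,"tz":20,"roll":-0.24,"hand":1},
    {"tx":30,"ty":-30,"tz":30,"roll":-0.36,"hand":1},
    {"tx":40,"ty":-40,"tz":40,"roll":-0.48,"hand":1},
    {"tx":50,"ty":-50,"tz":50,"roll":-0.6,"hand":1},
    {"tx":55,"ty":-60,"tz":60,"roll":-0.72,"hand":1},
    {"tx":58,"ty":-70,"tz":70,"roll":-0.84,"hand":1},
    {"tx":60,"ty":-80,"tz":80,"roll":-0.96,"hand":1},
    {"tx":62,"ty":-90,"tz":83,"roll":-1.08,"hand":1},
    {"tx":62,"ty":-101,"tz":83,"roll":-1.2,"hand":1},
    {"tx":62,"ty":-101,"tz":83,"roll":-1.32,"hand":1},
    {"tx":62,"ty":-101,"tz":83,"roll":-1.4,"hand":1}
  ]
}}

```text
clock: 7.17
ee_pos: [0.5058, 0.4317, 0.197]
eef_rot: [2.428, 1.993, -0.009]
contact_force: [-0.7, 1.2, 0.4]
width: 1.003
finger_force: 0.0
```

>>> {"name": "step_arm", "arguments": {
  "commands": [
    {"tx":0,"ty":0,"tz":0,"roll":-0.12,"hand":1},
    {"tx":0,"ty":0,"tz":0,"roll":-0.24,"hand":1},
    {"tx":0,"ty":0,"tz":0,"roll":-0.36,"hand":1},
    {"tx":0,"ty":0,"tz":0,"roll":-0.48,"hand":1},
    {"tx":0,"ty":0,"tz":0,"roll":-0.6,"hand":1},
    {"tx":0,"ty":0,"tz":0,"roll":-0.72,"hand":1},
    {"tx":0,"ty":0,"tz":0,"roll":-0.84,"hand":1},
    {"tx":0,"ty":0,"tz":0,"roll":-0.96,"hand":1},
    {"tx":0,"ty":0,"tz":0,"roll":-1.08,"hand":1},
    {"tx":0,"ty":0,"tz":0,"roll":-1.2,"hand":1},
    {"tx":0,"ty":0,"tz":0,"roll":-1.2,"hand":1},
    {"tx":0,"ty":0,"tz":0,"roll":-1.2,"hand":1}
  ]
}}

```text
clock: 8.17
ee_pos: [0.5059, 0.4317, 0.1982]
eef_rot: [-0.891, -3.011, 0.005]
contact_force: [0.1, -0.1, -1.0]
width: 1.003
finger_force: 0.0
```

Run:
```python
from h import *
print(mv([.5054,.4336,.10],2.569),mv([.5054,.4336,.029],2.569),r.sense()['ee_pos'],r.sense()['clock'])
```

```text
(array([ 1.4,  1.6, 98.2]), np.float64(-0.003)) (array([  1.3,   1.9, 169.2]), np.float64(-0.003)) [0.50594708 0.43171292 0.19818265] 8.1667
```

>>> {"name": "step_arm", "arguments": {
  "commands": [
    {"tx":1.3,"ty":1.8,"tz":40,"roll":0,"hand":0.6},
    {"tx":1.3,"ty":1.8,"tz":80,"roll":0,"hand":0.2},
    {"tx":1.3,"ty":1.8,"tz":110,"roll":0,"hand":0.2},
    {"tx":1.3,"ty":1.8,"tz":135,"roll":0,"hand":0.2},
    {"tx":1.3,"ty":1.8,"tz":155,"roll":0,"hand":0.2},
    {"tx":1.3,"ty":1.8,"tz":167,"roll":0,"hand":0.2},
    {"tx":1.3,"ty":1.8,"tz":169,"roll":0,"hand":0.2},
    {"tx":1.3,"ty":1.8,"tz":169,"roll":0,"hand":0.2},
    {"tx":1.3,"ty":1.8,"tz":169,"roll":0,"hand":0.2}
  ]
}}

```text
clock: 8.92
ee_pos: [0.5069, 0.436, 0.032]
eef_rot: [0.886, 3.013, 0.002]
contact_force: [-0.1, 0.8, 0.3]
width: 0.6
finger_force: 0.0
```

Run:
```python
from h import *
s=r.sense();print(mv([.5054,.4336,.029],2.569),s['ee_pos'],s['contact_force'],s['width'])
```

```text
(array([-0. , -2.8,  3. ]), np.float64(0.001)) [0.50690473 0.43601185 0.03201337] [-0.12937066  0.77407225  0.32868494] 0.6001210191873765
```

>>> {"name": "step_arm", "arguments": {
  "commands": [
    {"tx":0,"ty":-2.8,"tz":2,"roll":0,"hand":0.2},
    {"tx":0,"ty":-2.8,"tz":3,"roll":0,"hand":0.2},
    {"tx":0,"ty":-2.8,"tz":3,"roll":0,"hand":-1},
    {"tx":0,"ty":-2.8,"tz":3,"roll":0,"hand":-1},
    {"tx":0,"ty":-2.8,"tz":3,"roll":0,"hand":-1},
    {"tx":0,"ty":-2.8,"tz":3,"roll":0,"hand":-1},
    {"tx":0,"ty":-2.8,"tz":3,"roll":0,"hand":-1},
    {"tx":0,"ty":-2.8,"tz":3,"roll":0,"hand":-1},
    {"tx":0,"ty":-2.8,"tz":3,"roll":0,"hand":-1},
    {"tx":0,"ty":-2.8,"tz":3,"roll":0,"hand":-1}
  ]
}}

```text
clock: 9.75
ee_pos: [0.5048, 0.4335, 0.0285]
eef_rot: [0.884, 3.014, 0.001]
contact_force: [-0.1, 0.7, 5.2]
width: 0.126
finger_force: 61.2
```

Run:
```python
from h import *
s=r.sense();print(s['ee_pos'],yaw(),s['contact_force'],s['width'],s['finger_force'])
```

```text
[0.504801   0.43354433 0.02854284] 2.570870511075607 [-0.07575927  0.66993841  5.22515349] 0.12602481357743128 61.15734815597534
```

Run:
```python
from h import *
s=r.sense();print(mv([.5465,.204,.1285],1.586))
```

```text
(array([-159.1, -170.6, -100. ]), np.float64(0.985))
```

>>> {"name": "step_arm", "arguments": {
  "commands": [
    {"tx":0,"ty":0,"tz":-10,"roll":0,"hand":-1},
    {"tx":0,"ty":0,"tz":-30,"roll":0,"hand":-1},
    {"tx":0,"ty":0,"tz":-60,"roll":0,"hand":-1},
    {"tx":0,"ty":0,"tz":-85,"roll":0,"hand":-1},
    {"tx":0,"ty":0,"tz":-100,"roll":0,"hand":-1},
    {"tx":0,"ty":0,"tz":-100,"roll":0,"hand":-1}
  ]
}}

```text
clock: 10.25
ee_pos: [0.5062, 0.4345, 0.1317]
eef_rot: [0.883, 3.011, 0.008]
contact_force: [-0.4, -0.0, -2.3]
width: 0.125
finger_force: 60.2
```

>>> {"name": "step_arm", "arguments": {
  "commands": [
    {"tx":-15,"ty":-16,"tz":0,"roll":0.09,"hand":-1},
    {"tx":-32,"ty":-34,"tz":0,"roll":0.19,"hand":-1},
    {"tx":-50,"ty":-53,"tz":0,"roll":0.29,"hand":-1},
    {"tx":-68,"ty":-72,"tz":0,"roll":0.4,"hand":-1},
    {"tx":-86,"ty":-92,"tz":0,"roll":0.51,"hand":-1},
    {"tx":-104,"ty":-111,"tz":0,"roll":0.62,"hand":-1},
    {"tx":-122,"ty":-130,"tz":0,"roll":0.73,"hand":-1},
    {"tx":-138,"ty":-147,"tz":0,"roll":0.83,"hand":-1},
    {"tx":-150,"ty":-160,"tz":0,"roll":0.92,"hand":-1},
    {"tx":-159,"ty":-171,"tz":0,"roll":0.985,"hand":-1},
    {"tx":-159,"ty":-171,"tz":0,"roll":0.985,"hand":-1},
    {"tx":-159,"ty":-171,"tz":0,"roll":0.985,"hand":-1}
  ]
}}

```text
clock: 11.25
ee_pos: [0.545, 0.2028, 0.1264]
eef_rot: [-2.204, -2.236, 0.004]
contact_force: [0.1, -0.0, -3.2]
width: 0.126
finger_force: 60.0
```

Run:
```python
from h import *
s=r.sense();print(s['ee_pos'],yaw(),s['contact_force'],mv([.5465,.199,.060],1.586))
snap('wrist','w3');snap('scene','sc3')
cv2.imwrite('pics/w3b.png',np.vstack([cv2.imread('pics/w3.png')])) ; crop('w3',0,0,512,384,1.5,'w3b')
```

```text
[0.54498223 0.2027594  0.12642116] 1.5850272407709163 [ 0.12712718 -0.03081956 -3.21730791] (array([-3.8,  1.7, 66.4]), np.float64(-0.001))
```

View pics/w3b.png

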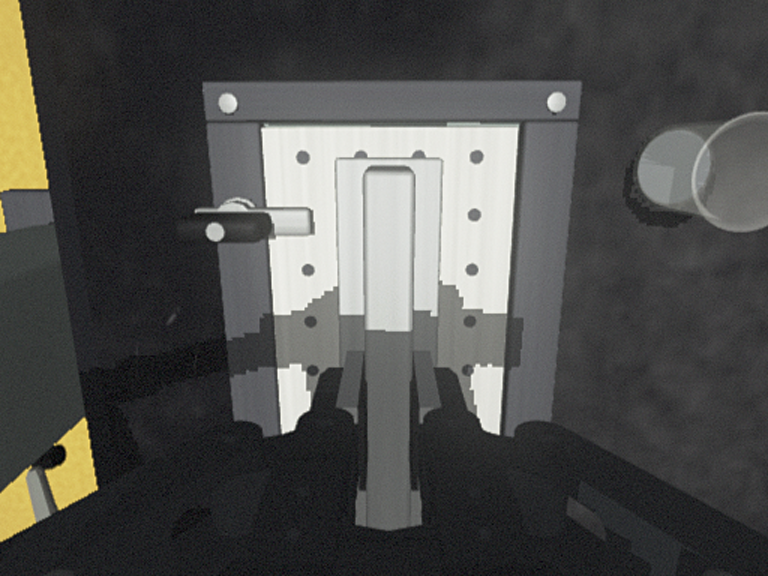

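The view shows the button arm over the plate edge, tip at (313,222). The square hangs parallel, with its foot end at (337,158)–(442,158). The plate's far corners are at (262,126) and (519,125), and its side edges reach (279,435) and (502,437).

Run:
```python
from h import *
W=lambda u,v:((u+.5)/1.5-.5,(v+.5)/1.5-.5)
w='w3'; g=lambda u,v,z:onz(w,W(u,v),z)
a,b,c,d=[g(*x,.02) for x in((262,126),(519,125),(279,435),(502,437))]
print('plate',a,b,np.linalg.norm(a-b),'edge yaws',*[np.arctan2(*(q-p)[1::-1]) for p,q in((a,c),(b,d))],'mid far',(a+b)/2,'mid near',(c+d)/2)
z=.104;e,f=g(337,158,z),g(442,158,z);h1,h2=g(338,315,z),g(439,315,z)
print('foot',e,f,np.linalg.norm(e-f),'mid',(e+f)/2,'yaws',*[np.arctan2(*(q-p)[1::-1]) for p,q in((e,h1),(f,h2))])
p=[(w,W(262,126),(-100,-55,20)),(w,W(519,125),(-100,55,20))]
P=fit(p,[.5465,.179,-1.556],0)
```

```text
plate [0.49052051 0.2783093  0.02      ] [0.59986815 0.28032947 0.02      ] 0.10936630759201996 edge yaws -1.564273271861686 -1.5445550452632653 mid far [0.54519433 0.27931938 0.02      ] mid near [0.54764503 0.13013377 0.02      ]
foot [0.53060375 0.26791204 0.104     ] [0.55947406 0.26834354 0.104     ] 0.02887354093301533 mid [0.54503891 0.26812779 0.104     ] yaws -1.5761021689346282 -1.547424166170238
[ 0.547   0.1793 -1.5523] [[-0.5, 0.0], [0.5, 0.0]]
```

>>> {"name": "step_arm", "arguments": {
  "commands": [
    {"tx":-4,"ty":1.6,"tz":15,"roll":0,"hand":-1},
    {"tx":-4,"ty":1.6,"tz":35,"roll":0,"hand":-1},
    {"tx":-4,"ty":1.6,"tz":55,"roll":0,"hand":-1},
    {"tx":-4,"ty":1.6,"tz":66,"roll":0,"hand":-1},
    {"tx":-4,"ty":1.6,"tz":68,"roll":0,"hand":-1},
    {"tx":-4,"ty":1.6,"tz":68,"roll":0,"hand":-1},
    {"tx":-4,"ty":1.6,"tz":68,"roll":0,"hand":-1},
    {"tx":-4,"ty":1.6,"tz":68,"roll":0,"hand":-1}
  ]
}}

```text
clock: 12.02
ee_pos: [0.5486, 0.2001, 0.0611]
eef_rot: [2.203, 2.238, 0.003]
contact_force: [-0.1, -0.1, -3.7]
width: 0.126
finger_force: 59.9
```

Run:
```python
from h import *
s=r.sense();print(s['ee_pos'],yaw(),s['contact_force'],s['wrist_torque'],mv([.5464,.190,.0485],1.587))
```

```text
[0.54858847 0.20005277 0.06113263] 1.5862335283636873 [-0.05243186 -0.12463548 -3.69042636] [0.04090246 0.06983126 0.01867048] (array([-10. ,  -2.4,  12.6]), np.float64(-0.001))
```

>>> {"name": "step_arm", "arguments": {
  "commands": [
    {"tx":-3,"ty":-2,"tz":4,"roll":0,"hand":-1},
    {"tx":-3,"ty":-2,"tz":8,"roll":0,"hand":-1},
    {"tx":-3,"ty":-2,"tz":10,"roll":0,"hand":-1},
    {"tx":-3,"ty":-2,"tz":12,"roll":0,"hand":-1},
    {"tx":-3,"ty":-2,"tz":12,"roll":0,"hand":-1},
    {"tx":-3,"ty":-2,"tz":12,"roll":0,"hand":-1}
  ]
}}

```text
clock: 12.52
ee_pos: [0.5455, 0.1963, 0.0486]
eef_rot: [2.205, 2.238, -0.0]
contact_force: [-2.3, -1.0, 3.8]
width: 0.123
finger_force: 60.8
```

Run:
```python
from h import *
s=r.sense();print(s['ee_pos'],yaw(),s['contact_force'],s['wrist_torque'],mv([.5464,.190,.0485],1.587))
```

```text
[0.54546151 0.19632898 0.04855799] 1.5857202873400082 [-2.31891455 -1.01836511  3.75158021] [-0.14676654  0.22569371 -0.03064275] (array([-6.3,  0.8,  0.1]), np.float64(-0.001))
```

>>> {"name": "step_arm", "arguments": {
  "commands": [
    {"tx":-2,"ty":0.8,"tz":0,"roll":0,"hand":-1},
    {"tx":-4,"ty":0.8,"tz":0,"roll":0,"hand":-1},
    {"tx":-6,"ty":0.8,"tz":0,"roll":0,"hand":-1},
    {"tx":-8,"ty":0.8,"tz":0,"roll":0,"hand":-1},
    {"tx":-9,"ty":0.8,"tz":0,"roll":0,"hand":-1},
    {"tx":-10,"ty":0.8,"tz":0,"roll":0,"hand":-1},
    {"tx":-10,"ty":0.8,"tz":0,"roll":0,"hand":-1},
    {"tx":-10,"ty":0.8,"tz":0,"roll":0,"hand":-1}
  ]
}}

```text
clock: 13.18
ee_pos: [0.5477, 0.1868, 0.0486]
eef_rot: [2.204, 2.237, 0.003]
contact_force: [1.1, 4.5, 6.0]
width: 0.125
finger_force: 61.3
```

Run:
```python
from h import *
s=r.sense();print(s['ee_pos'],yaw(),s['contact_force'],s['wrist_torque'],mv([.5465,.184,.0485],1.587))
```

```text
[0.54766206 0.18680169 0.04855165] 1.5854728906814666 [1.09514023 4.48537949 5.98447035] [0.58320851 0.0318685  0.01142792] (array([-2.8, -1.2,  0. ]), np.float64(-0.002))
```

>>> {"name": "step_arm", "arguments": {
  "commands": [
    {"tx":-1,"ty":-1,"tz":0,"roll":0,"hand":-1},
    {"tx":-2,"ty":-1,"tz":0,"roll":0,"hand":-1},
    {"tx":-3,"ty":-1,"tz":0,"roll":0,"hand":-1},
    {"tx":-3,"ty":-1,"tz":0,"roll":0,"hand":-1},
    {"tx":-3,"ty":-1,"tz":0,"roll":0,"hand":-1}
  ]
}}

```text
clock: 13.6
ee_pos: [0.5467, 0.1838, 0.0485]
eef_rot: [2.204, 2.237, 0.003]
contact_force: [-0.2, 4.4, 6.3]
width: 0.129
finger_force: 61.3
```

Run:
```python
from h import *
s=r.sense();print(s['ee_pos'],yaw(),s['contact_force'],s['wrist_torque'])
```

```text
[0.5466885  0.18375851 0.04854525] 1.585512145781513 [-0.21243312  4.41041738  6.33626337] [ 0.64294269 -0.05633547 -0.05525896]
```

Same force at 3 mm further, so that is sliding friction rather than the post. Continuing.

>>> {"name": "step_arm", "arguments": {
  "commands": [
    {"tx":-1,"ty":0,"tz":0,"roll":0,"hand":-1},
    {"tx":-2,"ty":0,"tz":0,"roll":0,"hand":-1},
    {"tx":-2,"ty":0,"tz":0,"roll":0,"hand":-1},
    {"tx":-2,"ty":0,"tz":0,"roll":0,"hand":-1}
  ]
}}

```text
clock: 13.93
ee_pos: [0.5466, 0.1833, 0.0486]
eef_rot: [-2.206, -2.236, -0.006]
contact_force: [1.3, 9.2, 4.6]
width: 0.124
finger_force: 61.2
```

Run:
```python
from h import *
s=r.sense();print(s['ee_pos'],yaw(),s['contact_force'],s['wrist_torque'])
```

```text
[0.54661775 0.18329262 0.04858889] 1.5846808157381975 [1.2941278  9.18840887 4.6467068 ] [1.23758808 0.01160865 0.01949758]
```

>>> {"name": "step_arm", "arguments": {
  "commands": [
    {"tx":0,"ty":0,"tz":1,"roll":0,"hand":-1},
    {"tx":0,"ty":0,"tz":2,"roll":0,"hand":-1},
    {"tx":-1,"ty":0,"tz":3,"roll":0,"hand":-1},
    {"tx":-2,"ty":0,"tz":3,"roll":0,"hand":-1},
    {"tx":-2,"ty":0,"tz":3,"roll":0,"hand":-1},
    {"tx":-2,"ty":0,"tz":3,"roll":0,"hand":-1}
  ]
}}

```text
clock: 14.43
ee_pos: [0.5467, 0.1832, 0.0485]
eef_rot: [-2.205, -2.234, -0.012]
contact_force: [-4.4, 14.4, 22.9]
width: 0.124
finger_force: 63.8
```

Run:
```python
from h import *
s=r.sense();print(s['ee_pos'],s['eef_rot'],yaw(),s['contact_force'],s['wrist_torque'])
snap('wrist','w4');snap('scene','sc4')
a=cv2.resize(cv2.imread('pics/w4.png'),(512,384)); b=cv2.resize(cv2.imread('pics/sc4.png')[150:246,195:315],(512,410),interpolation=cv2.INTER_CUBIC)
cv2.imwrite('pics/f.png',cv2.resize(np.hstack([a,b[:384]]),(800,300)))
cv2.imwrite('pics/f.png',np.hstack([cv2.resize(a,(440,330)),cv2.resize(b,(360,288))[:330] if 0 else cv2.copyMakeBorder(cv2.resize(b,(360,288)),0,42,0,0,0)]))
```

```text
[0.54665401 0.18324177 0.04850646] [-2.20544998 -2.23443558 -0.01183527] 1.5838663317719377 [-4.36751801 14.38181138 22.92475877] [1.87670781 0.97637066 0.07484296]
```

View pics/f.png

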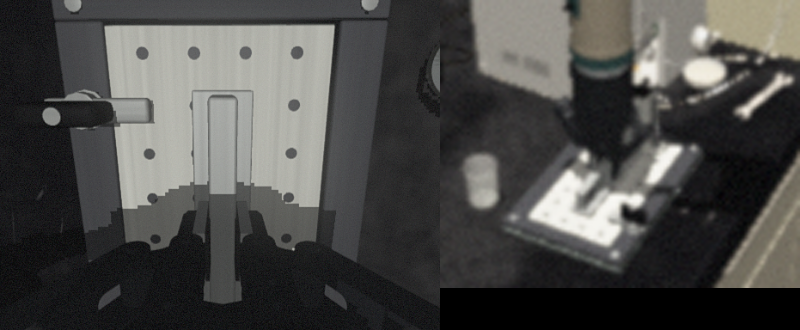

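The button is still shut over the edge. The square stands on the plate with its foot end at (193–253,91), between the plate's far corners (104,24) and (334,26). I'll check tilt and centring numerically.

Run:
```python
from h import *
s=r.sense();print('tool z',Ro.from_rotvec(s['eef_rot']).as_matrix()[:,2], s['clock'])
k=512/440;W=lambda u,v:((u+.5)*k-.5,(v+.5)*k-.5);g=lambda u,v,z:onz('w4',W(u,v),z)
a,b=g(104,24.5,.02),g(334,25.5,.02);e,f=g(193,91,.026),g(253,91,.026)
print(a,b,'mid',(a+b)/2,'|',e,f,'mid',(e+f)/2,np.linalg.norm(a-b),np.linalg.norm(e-f))
i=cv2.cvtColor(cv2.imread('pics/w4.png'),cv2.COLOR_BGR2GRAY).astype(float)
for rows,x0,x1 in(((36,48),105,405),((125,150),150,380)):
    m=i[rows[0]:rows[1]].mean(0);d=np.abs(np.gradient(cv2.GaussianBlur(m[None],(5,1),0)[0]));pk=[x for x in range(x0,x1) if d[x]>2.5 and d[x]==d[x-3:x+4].max()]
    print(rows,[(x,round(d[x],1)) for x in pk])
```

```text
tool z [ 0.00383024  0.00668018 -0.99997035] 14.5333
[0.49019346 0.27810186 0.02      ] [0.59932632 0.27923467 0.02      ] mid [0.54475989 0.27866827 0.02      ] | [0.53250665 0.24824005 0.026     ] [0.56142226 0.24863366 0.026     ] mid [0.54696445 0.24843685 0.026     ] 0.10913874253330715 0.028918288774065385
(36, 48) [(122, np.float64(36.2)), (140, np.float64(2.5)), (161, np.float64(2.6)), (388, np.float64(42.9)), (395, np.float64(8.3))]
(125, 150) [(172, np.float64(10.3)), (178, np.float64(18.8)), (222, np.float64(12.1)), (241, np.float64(18.1)), (273, np.float64(14.6)), (277, np.float64(15.2)), (294, np.float64(12.3)), (335, np.float64(2.7))]
```

```bash
cat > m.py <<'E'
from h import *
def measure(fn):
    i=cv2.GaussianBlur(cv2.cvtColor(cv2.imread(f'pics/{fn}.png'),cv2.COLOR_BGR2GRAY).astype(np.float32),(5,5),0)
    gx=cv2.Sobel(i,cv2.CV_32F,1,0)
    def edge(rows,guess,z,n):
        pts=[]
        for v in rows:
            u0=guess(v);us=np.arange(int(u0)-5,int(u0)+6);w=np.abs(gx[v,us])**2; pts.append(onz(fn,((w*us).sum()/w.sum(),v),z))
        pts=np.array(pts);vx,vy,x0,y0=cv2.fitLine(pts[:,:2].astype(np.float32)*1000,cv2.DIST_HUBER,0,.01,.01).ravel()
        if vy>0:vx,vy=-vx,-vy
        y=np.arctan2(vy,vx);print(n,'yaw',round(float(y),4),'x@y=.25,.183',[round(float(x0+(yy-y0)*vx/vy),2) for yy in(250,183,109)])
    return edge
E
python3 - <<'E'
from m import *
e=measure('w4')
k=512/440
e(range(32,95),lambda v:121+(v-30)*(130-121)/(130-30)*1.1,.02,'plate L')
e(range(32,230),lambda v:388-(v-30)*.068,.02,'plate R')
e(range(112,205),lambda v:223+(v-110)*.02,.026,'foot L')
e(range(112,205),lambda v:294-(v-110)*.0,.026,'foot R')
e(range(125,220),lambda v:241,.054,'rib L')
e(range(125,220),lambda v:276,.054,'rib R')
E
```

```text
plate L yaw -1.5542 x@y=.25,.183 [490.52, 491.63, 492.87]
plate R yaw -1.5519 x@y=.25,.183 [600.05, 601.32, 602.71]
foot L yaw -1.5624 x@y=.25,.183 [531.71, 532.27, 532.9]
foot R yaw -1.5544 x@y=.25,.183 [561.3, 562.41, 563.62]
rib L yaw -1.5614 x@y=.25,.183 [540.84, 541.46, 542.16]
rib R yaw -1.558 x@y=.25,.183 [552.04, 552.9, 553.85]
```

>>> {"name": "step_arm", "arguments": {
  "commands": [
    {"tx":-1,"ty":-0.5,"tz":0,"roll":-0.006,"hand":-1},
    {"tx":-2,"ty":-0.5,"tz":0,"roll":-0.006,"hand":-1},
    {"tx":-3,"ty":-0.5,"tz":0,"roll":-0.006,"hand":-1},
    {"tx":-3,"ty":-0.5,"tz":0,"roll":-0.006,"hand":-1},
    {"tx":-3,"ty":-0.5,"tz":0,"roll":-0.006,"hand":-1},
    {"tx":-3,"ty":-0.5,"tz":0,"roll":-0.006,"hand":-1}
  ]
}}

```text
clock: 15.03
ee_pos: [0.5468, 0.1824, 0.0485]
eef_rot: [-2.2, -2.238, -0.018]
contact_force: [-3.0, 21.0, 20.8]
width: 0.129
finger_force: 63.6
```

Run:
```python
from m import *
s=r.sense();print(s['ee_pos'],yaw(),s['contact_force'],s['wrist_torque'],Ro.from_rotvec(s['eef_rot']).as_matrix()[:,2])
snap('wrist','w5');e=measure('w5')
e(range(32,95),lambda v:121+(v-30)*.1,.02,'plate L')
e(range(32,230),lambda v:388-(v-30)*.068,.02,'plate R')
e(range(112,205),lambda v:223+(v-110)*.02,.026,'foot L')
e(range(112,205),lambda v:294,.026,'foot R')
e(range(125,220),lambda v:241,.054,'rib L')
e(range(125,220),lambda v:276,.054,'rib R')
```

```text
[0.54676215 0.18242685 0.048495  ] 1.5878572036154468 [-3.02167762 20.9860158  20.75248506] [ 2.74804888  0.86408488 -0.10988798] [ 0.00521566  0.01069341 -0.99992922]
plate L yaw -1.5533 x@y=.25,.183 [490.63, 491.8, 493.09]
plate R yaw -1.5518 x@y=.25,.183 [600.16, 601.43, 602.83]
foot L yaw -1.5597 x@y=.25,.183 [531.72, 532.46, 533.29]
foot R yaw -1.5532 x@y=.25,.183 [561.36, 562.54, 563.84]
rib L yaw -1.557 x@y=.25,.183 [540.85, 541.77, 542.8]
rib R yaw -1.5585 x@y=.25,.183 [552.13, 552.96, 553.86]
```

Pressing about 24 N down and 21 N towards the post, centred within about 0.5 mm, yaw error about 0.3°, button shut. Handing in.

```bash
python3 -c "
from rig import r
print(r.hand_in())"
```

```text
the job is handed in; nothing more can be done
None
```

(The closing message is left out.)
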